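# Raise the cabinet sash to its mark

### The job

The greasy gear in the small extraction cabinet is about to be cleaned. With the fingertips only, push the sash bolt all the way out to the left, then push the counterweighted sash up from beneath its lip until its pointer is level with the mark clamped on the right-hand post, without running it well past the mark, and leave it standing there. Pinch and lift nothing, and leave the mark and the things lying on the bench alone.

Things in the scene. Friction and masses are not known exactly. Their poses are not given: they have to be found in the camera images.
- hood: Grey extraction cabinet, fixed, 165x345x312. Origin on the bench, under the sash's middle, at the front of the 100 high plinth; x into the cabinet, y to your left, z up. Above the plinth the front leans back 35 deg from vertical: up the slope is (0.574, 0, 0.819), out of it (-0.819, 0, 0.574); it starts at x = 0, z = 0.100. Opening y = -0.10..0.10; post 40 wide right, column 105 wide left.
- sash (a joint): Travel of the sash up the slope in m: 0 shut on the sill, 0.125 top stop. Clear pane in an aluminium frame, 194 wide, 130 long, balanced by a counterweight in the left column, so it stays where it is left; 3 to 5 N slide it up or down. While the bolt is over the lip it rises only about 4 mm.
- lip: The sash's lip: aluminium shelf along its bottom rail, 200 wide, 8 thick, standing 40 out at right angles to the slope. Axes: x into the cabinet at right angles to the slope, y left, z up the slope. Origin at mid-length on the slope, at the sash's lower edge; the lip lies at z = 0.012 to 0.020.
- lip_strip: Black rubber strip under the lip, 8 thick, 200 wide, standing 3 further out than the lip; this is where the fingers push. Same origin and axes as the lip; the strip's underside is at z = 0.004, its outer edge at x = -0.043.
- lip_under (a point): Point on the underside of the rubber strip, in the middle of its length, 25 out of the slope and 18 short of its outer edge. Moves with the sash. Below it, in front of the plinth, is free space down to the bench.
- bolt (a joint): Travel of the sash bolt in m, toward the left (+y of the cabinet): 0 fully shut, 0.036 fully drawn (stop). The rod, 12 thick, on the left column, lies 4 above the top of the lip and overlaps the lip's left end by 16 when shut, so that the sash cannot rise. Slides with about 2 N and stays where it is left.
- bolt_tab (a point): Middle of the right-hand face (toward the sash) of the bolt's upright steel thumb tab: push this face to the left. Tab 6 thick (y), 24 high up the slope, standing 64 out of the slope, edge rounded 9 thick; this point is 50 out, 30 up the slope, at y = 0.157 of the cabinet when shut. 55 mm free to its right before the lip's end, but for two guide staples, only 25 high.
- pointer (a point): Tip of the dark steel pointer on the sash's right-hand stile, pointing right, 46 above the lip strip's underside (up the slope). Moves with the sash. Axes as the lip's: z up the slope.
- mark (a joint): Height of the mark along its rail in m; the sash pointer is level with the mark when joint sash equals joint mark. It is clamped fast: not to be moved.
- mark_tip (a point): Tip of the mark, a small dark steel clamp with a thumbscrew on the rail of the right-hand post; its point looks left at the sash. Axes: z up the slope, y left.
- screwdriver: Screwdriver lying on the bench in front of the cabinet, along y, 207 long, 28 high; loose, leave alone. Origin under its middle.
- vee: Ground steel vee block, 57x56x34, standing on the bench in front of the cabinet; loose, leave alone. Origin under its middle.
- tape: Roll of masking tape, 80 across, 24 high, lying on the bench at the front left; loose, leave alone. Origin under its middle.
- feeler: Feeler gauge, 49x109x10, lying on the bench at the front right, pointing roughly away from you; loose, leave alone. Origin under its middle.

How it is judged:
On the way, in this order (a step that is already met when the one before it is completed fails the run):
1. the bolt is drawn out to the left (at least 30 of its 36 mm) while the sash is still down (value of joint bolt above 0.03 m and value of joint sash below 0.012 m), for 0.1 s.
2. the fingers push the sash up from under its lip, against the rubber strip (it has risen 25 mm) (contact force between the fingers and lip_strip above 0.3 N and value of joint sash above 0.025 m), for 0.05 s.
At the end, for the whole second after the job is handed in: The sash stands still with its pointer level with the mark, within 6 mm up or down the slope, and the bolt is drawn at least 30 of its 36 mm (z of pointer in the frame of mark_tip between -0.006 and 0.006 m and velocity of joint sash between -0.005 and 0.005 m/s and value of joint bolt above 0.03 m); the robot touches nothing.
It fails at once if the sash runs more than 20 mm past the mark (z of pointer in the frame of mark_tip above 0.02 m).
It fails at once if the lip is pinched between the fingers (pressed on its top and its underside at once) (contact force between the fingers and lip above 2 N and contact force between the fingers and lip_strip above 2 N).
It fails at once if the mark is shifted by more than 4 mm (distance of mark_tip from where it was at the start of the episode above 0.004 m).
It fails at once if the screwdriver, vee block, tape or feeler gauge is moved or lifted by more than 15 mm (distance of any of screwdriver, vee, tape, feeler from where it was at the start of the episode above 0.015 m).
It also fails if it takes over 51 s, if anything falls off the work surface, if the arm or the gripper's body presses on something with over 40 N, if the wrist force passes 120 N, or if a joint passes its speed limit or range.

### The arm

A 6-joint arm with a two-finger parallel gripper is mounted at the origin on a cart in front of the work surface, level with it; the furniture and walls round the work are solid. World frame = base frame: x ahead of the robot, y to its left, z up, the work surface at z = 0. Lengths are in m, angles in rad, forces in N, time in s.
With the tool pointing down it reaches from about 0.375 to 0.975 m from the base axis. Payload 3.8 kg.
Tool frame: the origin (TCP) lies midway between the tips of the shut fingers; the grasp point (between the pads) lies 19 mm behind it (manip.grip_depth is the distance from the TCP to the grasp point, in m); z points along the fingers, y is the direction in which the jaws open and shut (so a half turn about z gives the same grasp; the last joint's range is limited). The gripper opens to 88 mm and grips with 3 to 60 N. Pads are 18 mm wide; open, the fingers measure 123 mm over their backs; the gripper's body (75 mm by 187 mm) begins 45 mm behind the grasp point.
Start: joints at [1.259, 0.264, 1.604, -0, 1.274, -0.037], TCP at [0.183, 0.65, 0.239] pointing down, gripper open.
Joint ranges: [-2.63, 2.63], [-0.94, 2.18], [0.31, 2.57], [-1.31, 4.45], [0, 2.66], [-2.55, 2.55]. Speed limits (rad/s): [2.57, 2.57, 3.14, 3.14, 3.14, 3.14].

### API

Orientations are given as a unit quaternion [x, y, z, w].
In Python, from rig import manip, viewer gives the robot as it stands.
- The arm moves only by the tool arm_command, never from a script. Its argument "plan" is a list of rows, each a list of 2 entries, a list of its own where there are three numbers: the shift along the tool's x, y, z in cm, then the turn about the tool's z in rad. A call has 1 to 10 rows; each row is the pose to reach, as a shift and turn from the pose measured when the call began, along the tool's axes at that moment; what a row does not reach only later rows make up. A row lasts 1/10 s, in which the tool goes at most 50 mm and 8.59 degrees, less where a joint would pass 70% of its speed; a pose out of reach is approached as far as the arm can. A call with a gripper value outside its range is refused whole. "grip" is the finger opening in cm, from 0 to 8.81, set as the call begins (left out, the last holds). The fingers move at their own pace and stop on an object; the grip force is fixed at half the most. Time passes only in rows, so rows that repeat a pose let the fingers close. It gives the time, the measured TCP pose, the force and the opening at its end, in the units of the state.
- manip.state(): the state, without advancing time (a new reading comes with each control period).
- viewer.capture(name): name is "side" or "top"; returns a dict with "color" (480x640x3 uint8, red, green, blue), "vfov" (degrees; the focal length in pixels is half the picture's height over the tangent of half this angle, whatever the lens; pixels are square), "cx", "cy" (the principal point, pixels), "rvec" (rotation vector, rad) and "tvec" (3), from world to camera coordinates, as OpenCV has them. Camera axes: x right, y down, z forward; pixel columns grow to the right and rows downward; lengths in m; the calibration is good to about 2 mm. A picture is of the moment at which its call begins. There is no depth.
- manip.close_job(): hands the job in, once; it reports no verdict.
The state is a dict: "time_s": time; "q": joint angles; "dq": joint speeds; "joint_efforts": joint torques, N m; "ee_pos": TCP position; "tcp_rot": TCP orientation; "force": force on the tool from outside, world axes, zero at the start; "wrist_torque": the same for the moment, N m; "opening": finger opening in m.
Only numpy, scipy, OpenCV 4.12 (cv2) and the standard library are available. Lean on these libraries where they do the work, as an engineer would, in place of code of your own. Each camera call takes 0.05 s, during which the arm holds its last target. There are 200 camera calls.

## Working session

There is one attempt and no reset: what is moved stays moved. The work goes in short steps, Python scripts to look and compute and a tool call to move; the robot and the scene stay as the last step left them, time stands still between calls to the robot, and variables do not carry over. Pictures are saved under pics/ and viewed, about 8 in all and at most 12, crops included, and the job is handed in when it is done.

Besides the shell and the picture viewer there is one more tool, called after "Call:" by a JSON object that holds its "method" and its "body", one argument or row to a line. arm_command: Moves the arm, as the interface text tells. Its arguments: {"type":"object","properties":{"plan":{"type":"array"},"grip":{"type":"number"}},"required":["plan"]}

```bash
ls; mkdir -p pics
python3 - <<'E'
from rig import manip, viewer
import cv2, numpy as np
print(manip.state())
for n in ("side","top"):
    c=viewer.capture(n); cv2.imwrite(f"pics/{n}0.png",c["color"][:,:,::-1])
    print(n,{k:v for k,v in c.items() if k!="color"})
E
```

```text
pics
{'time_s': 0.0, 'q': array([ 1.25911052e+00,  2.64749678e-01,  1.60534736e+00, -2.60094515e-05,
        1.27369387e+00, -3.68644541e-02]), 'dq': array([ 0.0002948 , -0.00064857, -0.00025662, -0.00089677, -0.00166036,
        0.0006448 ]), 'joint_efforts': array([ 9.75439398e-04, -5.02109993e+01, -3.56881642e+01,  7.27581815e-02,
        2.95068277e-02, -1.69551181e-04]), 'ee_pos': array([0.18295047, 0.64900771, 0.23740473]), 'tcp_rot': array([ 1.36974792e-01,  9.90573924e-01, -1.08463636e-03, -1.78340388e-04]), 'force': array([-0.50291956, -0.75115323,  0.31207736]), 'wrist_torque': array([ 0.04840837, -0.00653173,  0.008251  ]), 'opening': 0.08812276126038127}
side {'vfov': 53.760526849960925, 'cx': 316.0109962415202, 'cy': 249.3644383932106, 'rvec': array([ 2.22612066, -0.5410049 ,  0.24503918]), 'tvec': array([-0.35652483,  0.24017282,  0.91588533])}
top {'vfov': 44.44012020063253, 'cx': 320.0376924641752, 'cy': 224.65753185096813, 'rvec': array([ 2.19219861, -2.16892822,  0.14367024]), 'tvec': array([0.02643761, 0.43749326, 1.12761237])}
```

View pics/side0.png

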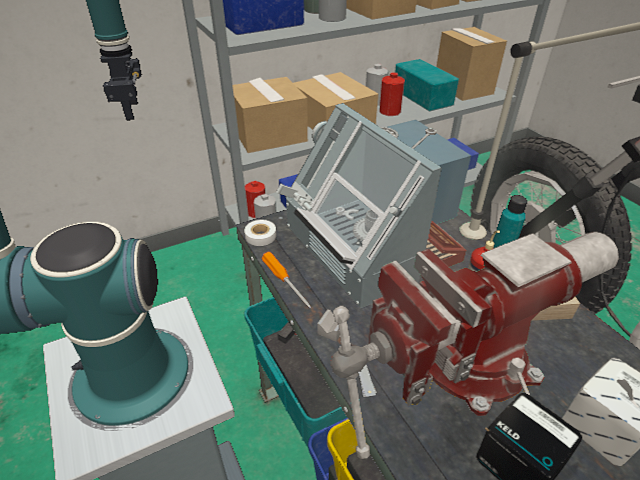

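View pics/top0.png

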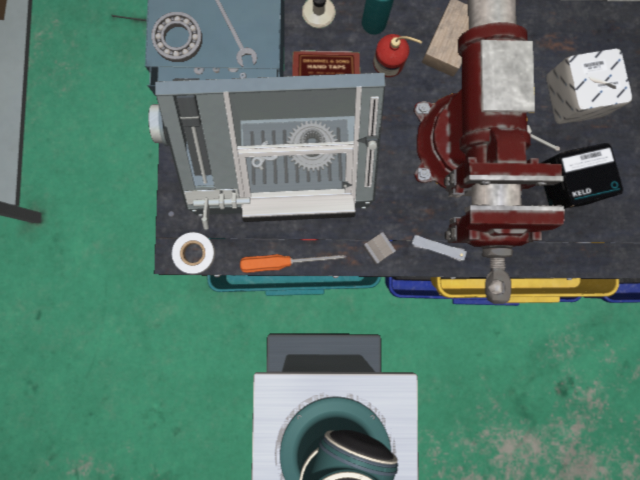

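The side view shows the cabinet around (365,205). In the top view it spans (160-385, 75-215), with the bolt tab near (206,212), the screwdriver at (290,262), the vee block at (380,247) and the tape at (193,253). Next I'll enlarge both.

Run:
```python
import cv2
a=cv2.imread("pics/top0.png")[75:275,150:400]; cv2.imwrite("pics/topc.png",cv2.resize(a,None,fx=3,fy=3,interpolation=cv2.INTER_CUBIC))
a=cv2.imread("pics/side0.png")[95:295,240:450]; cv2.imwrite("pics/sidec.png",cv2.resize(a,None,fx=3,fy=3,interpolation=cv2.INTER_CUBIC))
```

```text
(no output)
```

View pics/topc.png

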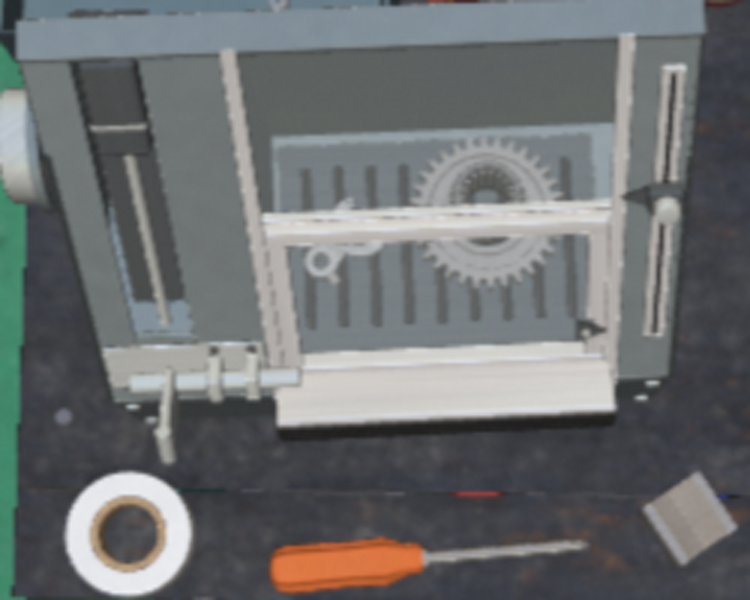

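View pics/sidec.png

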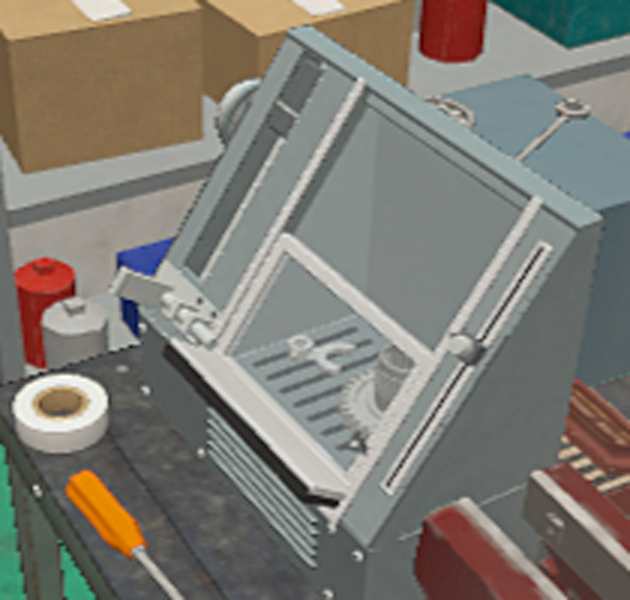

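The crops show, in crop pixels: lip front edge (278,425)-(615,410), hood lower corners (113,402) and (668,377), pointer (605,330) and mark (627,195) in the top crop. The tab's outer end is at (168,460). I'll fit the hood pose to both views.

```bash
cat > h.py <<'E'
import numpy as np, cv2
from scipy.optimize import least_squares
from scipy.spatial.transform import Rotation as R
CAM={'side':(53.760526849960925,316.0109962415202,249.3644383932106,[2.22612066,-0.5410049,0.24503918],[-0.35652483,0.24017282,0.91588533]),
'top':(44.44012020063253,320.0376924641752,224.65753185096813,[2.19219861,-2.16892822,0.14367024],[0.02643761,0.43749326,1.12761237])}
def proj(n,P):
    v,cx,cy,r,t=CAM[n]; f=240/np.tan(np.radians(v/2))
    return cv2.projectPoints(np.float64(P).reshape(-1,3),np.float64(r),np.float64(t),np.array([[f,0,cx],[0,f,cy],[0,0,1]]),None)[0].reshape(-1,2)
def sl(out,y,up): # slope coords -> hood
    return np.array([0.574*up-0.819*out,y,0.1+0.819*up+0.574*out])
def w(pose,p): return R.from_euler('z',pose[2]).apply(p)+[pose[0],pose[1],0]
E
cat > fit.py <<'E'
from h import *
T=lambda u,v:(150+u/3,75+v/3); S=lambda u,v:(240+u/3,95+v/3)
obs=[('top',sl(0,.205,0),T(113,402)),('top',sl(0,-.14,0),T(668,377)),('top',sl(.04,.1,.02),T(276,424)),('top',sl(.04,-.1,.02),T(615,410)),
('side',sl(0,-.14,.259),S(600,215)),('side',sl(0,.205,.259),S(290,28)),('side',sl(.04,-.1,.02),S(352,492)),('top',sl(0,.205,.259),T(18,60)),('top',sl(0,-.14,.259),T(707,34)),('top',sl(.064,.157,.03),T(168,462))]
P=np.array([o[1] for o in obs]); Z=np.array([o[2] for o in obs])
def res(x):
    W=w(x,P); return np.array([proj(o[0],W[i])[0]-Z[i] for i,o in enumerate(obs)])
s=least_squares(lambda x:res(x).ravel(),[.75,.1,0.],loss='soft_l1')
print(s.x); print(res(s.x).round(1))
E
python3 fit.py
```

```text
[0.46476984 0.07227135 0.060728  ]
[[ -1.5   1.3]
 [  2.4   0.7]
 [  0.3   0.3]
 [  0.9  -0.5]
 [ -5.7   3. ]
 [ -1.2  -0.3]
 [-13.7  -1.6]
 [ -1.1  -2.2]
 [  0.4  -3. ]
 [  1.8  -4.2]]
```

```bash
sed -i 's/S(352,492)/S(307,487)/; s/sl(.064,.157,.03)/sl(.064,.154,.018)/; s/S(600,215)/S(598,222)/' fit.py
cat >> fit.py <<'E'
x=s.x
W=lambda *a: w(x,sl(*a))
for nm,p in dict(tab=(.05,.157,.03),tabtop=(.064,.157,.042),lipu=(.025,0,.004),lipR=(.04,-.1,.02)).items():
    print(nm,W(*p).round(4),proj('top',W(*p)).round(1),proj('side',W(*p)).round(1))
# mark & pointer: fit y and up from the top view; pointer check of up=.05
for nm,z in (('ptr',T(606,330)),('mark',T(625,195))):
    for out in (0.0,.005,.01,.015):
        r=least_squares(lambda a:proj('top',W(out,a[0],a[1]))[0]-z,[-.1,.1]).x
        print(nm,out,r.round(4),(proj('side',W(out,*r))[0]-[240,95]).round(1)*3)
# bench objects
for nm,z,h in (('tape',T(128,533),.024),('scrL',T(272,570),.014),('scrR',T(585,545),.014),('vee',T(690,518),.034)):
    r=least_squares(lambda a:proj('top',[a[0],a[1],h])[0]-z,[.4,.1]).x; print(nm,r.round(3))
E
python3 fit.py
```

```text
[0.46442212 0.07327751 0.05298443]
[[-2.1  0.6]
 [ 1.8  1.5]
 [-0.4  0. ]
 [ 0.3  0.1]
 [-5.5  0.9]
 [-0.7 -0.4]
 [ 0.5 -0.1]
 [-1.  -3.1]
 [ 0.5 -2.1]
 [ 3.8 -0.2]]
tab [0.4324 0.2288 0.1533] [[207.6 218.1]] [[283.4 191.1]]
tabtop [0.4278 0.2286 0.1711] [[206.  219.6]] [[281.3 185.2]]
lipu [0.4463 0.0723 0.1176] [[298.6 213.8]] [[319.1 238.2]]
lipR [ 0.4485 -0.0277  0.1393] [[355.3 211.8]] [[342.8 257.2]]
ptr 0.0 [-0.0967  0.0469] [364.5 461.4]
ptr 0.005 [-0.0961  0.052 ] [363.3 453.6]
ptr 0.01 [-0.0954  0.0571] [361.8 446.1]
ptr 0.015 [-0.0948  0.0621] [360.6 438. ]
mark 0.0 [-0.1031  0.1511] [451.8 339.9]
mark 0.005 [-0.1024  0.1554] [450.3 332.1]
mark 0.01 [-0.1017  0.1598] [448.5 324.3]
mark 0.015 [-0.101   0.1641] [447.  316.5]
tape [0.38  0.277]
scrL [0.357 0.185]
scrR [ 0.375 -0.019]
vee [ 0.393 -0.085]
```

```bash
cat > go.py <<'E'
from h import *; from rig import manip
import sys
POSE=[.46442,.07328,.053]
def shift(hood_pt=None):
    """tool-frame shift (cm) and turn (rad) to bring the TCP to a hood-frame point, tool y along hood y"""
    s=manip.state(); r=R.from_quat(s['tcp_rot']); 
    ty=r.as_matrix()[:,1]; a=np.arctan2(ty[1],ty[0]); want=POSE[2]+np.pi/2
    d=(want-a+np.pi/2)%np.pi-np.pi/2       # world turn about +z
    print('t',round(s['time_s'],2),'tcp',s['ee_pos'].round(4),'F',s['force'].round(1),'open',round(s['opening'],4),'q',s['q'].round(2))
    ph=R.from_euler('z',-POSE[2]).apply(s['ee_pos']-[POSE[0],POSE[1],0]); print('hood',ph.round(4),'turn(tool z)',round(-d,3))
    if hood_pt: print('shift cm',(r.inv().apply(w(POSE,np.array(hood_pt))-s['ee_pos'])*100).round(2))
if __name__=='__main__':
    shift([float(v) for v in sys.argv[1:4]] if len(sys.argv)>3 else None)
E
python3 go.py -.06 .130 .24
```

```text
t 0.1 tcp [0.183  0.6491 0.2375] F [-0.3  0.2  0.4] open 0.0881 q [ 1.26  0.26  1.61  0.    1.27 -0.04]
hood [-0.2505  0.5899  0.2375] turn(tool z) -0.328
shift cm [-32.85 -37.4   -0.18]
```

Call:
{"method": "arm_command", "body": {
  "plan": [
    [[-3, -3.5, -1], -0.04],
    [[-6.5, -7.4, -2], -0.08],
    [[-10, -11.3, -3], -0.12],
    [[-13.5, -15.3, -3], -0.16],
    [[-17, -19.3, -3], -0.2],
    [[-20.5, -23.3, -3], -0.24],
    [[-24, -27.3, -3], -0.28],
    [[-27.5, -31.3, -3], -0.32],
    [[-30.5, -35, -2], -0.328],
    [[-32.8, -37.4, -1], -0.328]
  ],
  "grip": 0
}}

```text
time_s: 1.1
ee_pos: [0.3956, 0.2029, 0.25]
tcp_rot: [-0.027, 1.0, -0.001, 0.001]
force: [0.8, 0.0, 1.2]
opening: 0.0103
```

```bash
python3 go.py -.026 .130 .19
```

```text
t 1.1 tcp [0.3956 0.2029 0.25  ] F [0.8 0.  1.2] open 0.0103 q [ 0.42 -0.19  2.06 -0.    1.28 -1.2 ]
hood [-0.0619  0.1331  0.25  ] turn(tool z) 0.001
shift cm [-3.58 -0.31  6.  ]
```

Call:
{"method": "arm_command", "body": {
  "plan": [
    [[-1, -0.3, 1], 0],
    [[-2, -0.3, 2.5], 0],
    [[-3, -0.3, 4], 0],
    [[-3.6, -0.3, 5.5], 0],
    [[-3.6, -0.3, 6], 0],
    [[-3.6, -0.3, 6], 0]
  ]
}}

```text
time_s: 1.7
ee_pos: [0.4307, 0.2019, 0.1887]
tcp_rot: [-0.027, 1.0, -0.001, -0.001]
force: [-0.1, 0.0, 0.1]
opening: 0.0004
```

```bash
python3 go.py -.026 .1285 .145
python3 - <<'E'
from rig import viewer; import cv2, numpy as np
a=viewer.capture("side")["color"][95:295,200:400,::-1]; b=viewer.capture("top")["color"][120:320,150:350,::-1]
cv2.imwrite("pics/p1.png",cv2.resize(np.hstack([a,b]),None,fx=2,fy=2,interpolation=cv2.INTER_CUBIC))
E
```

```text
t 1.7 tcp [0.4307 0.2019 0.1887] F [-0.1  0.   0.1] open 0.0004 q [ 0.39 -0.08  2.07 -0.    1.15 -1.24]
hood [-0.0269  0.1303  0.1887] turn(tool z) 0.001
shift cm [-0.1  -0.17  4.37]
```

View pics/p1.png

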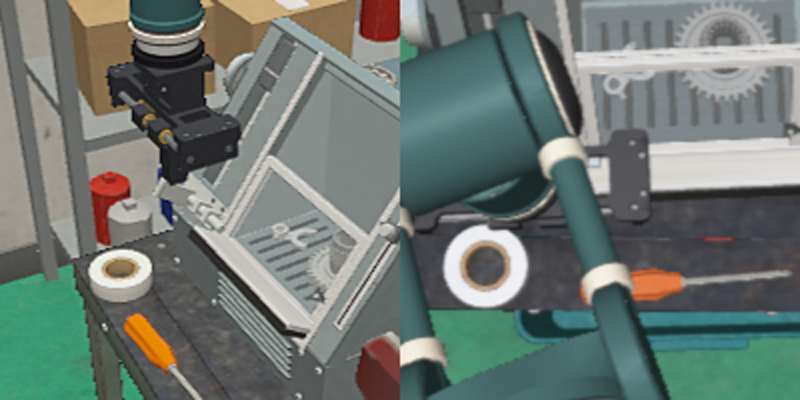

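Side view (left half): the gripper body is above the bolt, with the fingertips near (178,183), just right of the tab at (165,188). In the top view the arm hides the tab. I'll come down partway and take a close look.

Call:
{"method": "arm_command", "body": {
  "plan": [
    [[0, -0.2, 0.8], 0],
    [[0, -0.2, 1.6], 0],
    [[0, -0.2, 2.3], 0],
    [[0, -0.2, 2.3], 0]
  ]
}}

```text
time_s: 2.2
ee_pos: [0.4306, 0.1998, 0.1658]
tcp_rot: [-0.027, 1.0, -0.001, -0.001]
force: [0.5, -0.7, -0.4]
opening: 0.0002
```

```bash
python3 go.py -.026 .1285 .145
python3 - <<'E'
from rig import viewer; import cv2, numpy as np
from go import *
s=manip.state(); p=proj('side',[s['ee_pos'],w(POSE,sl(.05,.157,.03)),w(POSE,sl(.064,.157,.042))])
print((p-[240,140])*6)
a=viewer.capture("side")["color"][140:240,240:370,::-1]
cv2.imwrite("pics/p2.png",cv2.resize(a,None,fx=6,fy=6,interpolation=cv2.INTER_CUBIC))
E
```

```text
t 2.2 tcp [0.4306 0.1998 0.1658] F [ 0.5 -0.7 -0.4] open 0.0002 q [ 0.38 -0.06  2.1  -0.    1.1  -1.24]
hood [-0.0271  0.1282  0.1658] turn(tool z) 0.001
shift cm [-0.11  0.04  2.08]
[[285.33602478 317.5371812 ]
 [260.1869332  306.5653071 ]
 [247.54378681 271.40214052]]
```

View pics/p2.png

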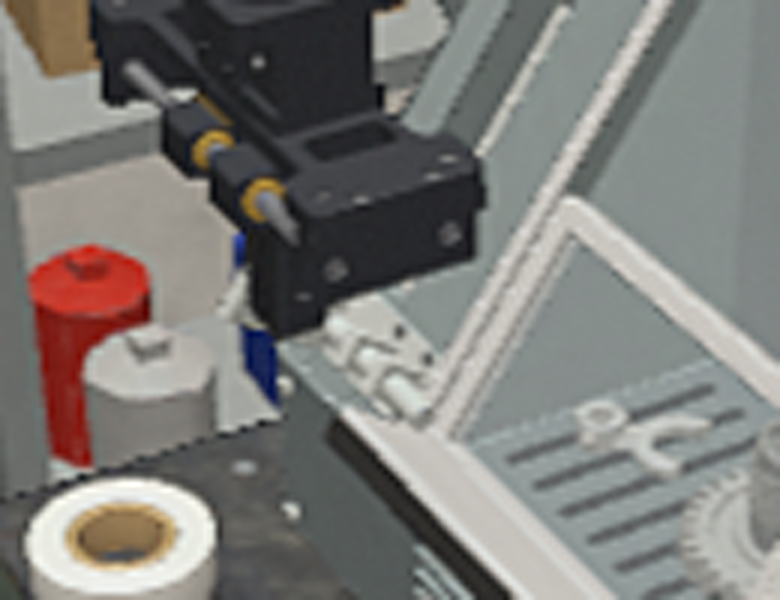

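The picture shows the body just above the bolt, hiding the fingers (TCP projects to (285,317)). The tab peeks out at (235,300), in line with the predicted (247,271)-(260,306). I'll go down beside it and push left.

Call:
{"method": "arm_command", "body": {
  "plan": [
    [[0, 0, 0.7], 0],
    [[0, 0, 1.4], 0],
    [[0, 0, 2.1], 0],
    [[0, 0, 2.1], 0]
  ]
}}

```text
time_s: 2.65
ee_pos: [0.43, 0.1995, 0.1439]
tcp_rot: [-0.027, 1.0, -0.001, -0.001]
force: [-0.1, 0.5, -0.3]
opening: 0.0004
```

```bash
python3 go.py -.026 .157 .145
```

```text
t 2.65 tcp [0.43   0.1995 0.1439] F [-0.1  0.5 -0.3] open 0.0004 q [ 0.38 -0.04  2.12 -0.    1.06 -1.24]
hood [-0.0277  0.1279  0.1439] turn(tool z) 0.001
shift cm [-0.17  2.91 -0.12]
```

Call:
{"method": "arm_command", "body": {
  "plan": [
    [[0, 0.5, 0], 0],
    [[0, 0.8, 0], 0],
    [[0, 1.1, 0], 0],
    [[0, 1.4, 0], 0],
    [[0, 1.7, 0], 0],
    [[0, 2.0, 0], 0],
    [[0, 2.3, 0], 0],
    [[0, 2.6, 0], 0],
    [[0, 2.9, 0], 0],
    [[0, 3.2, 0], 0]
  ]
}}

```text
time_s: 3.65
ee_pos: [0.4284, 0.2317, 0.144]
tcp_rot: [-0.027, 1.0, -0.001, -0.001]
force: [-0.4, -2.1, 2.1]
opening: 0.0002
```

Call:
{"method": "arm_command", "body": {
  "plan": [
    [[0, 0.3, 0], 0],
    [[0, 0.5, 0], 0],
    [[0, 0.7, 0], 0],
    [[0, 0.9, 0], 0],
    [[0, 1.0, 0], 0]
  ]
}}

```text
time_s: 4.15
ee_pos: [0.4278, 0.2419, 0.144]
tcp_rot: [-0.027, 1.0, -0.001, -0.001]
force: [-0.1, -1.9, 1.8]
opening: 0.0005
```

Call:
{"method": "arm_command", "body": {
  "plan": [
    [[0, 0.2, 0], 0],
    [[0, 0.4, 0], 0],
    [[0, 0.4, 0], 0]
  ]
}}

```text
time_s: 4.45
ee_pos: [0.4276, 0.2462, 0.144]
tcp_rot: [-0.027, 1.0, -0.001, -0.001]
force: [0.8, -1.2, 1.7]
opening: 0.0003
```

Call:
{"method": "arm_command", "body": {
  "plan": [
    [[0, 0.2, 0], 0],
    [[0, 0.3, 0], 0],
    [[0, 0.3, 0], 0]
  ]
}}

```text
time_s: 4.75
ee_pos: [0.4274, 0.2494, 0.1439]
tcp_rot: [-0.027, 1.0, -0.001, -0.001]
force: [1.4, -1.6, 1.0]
opening: 0.0003
```

Call:
{"method": "arm_command", "body": {
  "plan": [
    [[0, 0.15, 0], 0],
    [[0, 0.3, 0], 0],
    [[0, 0.3, 0], 0]
  ]
}}

```text
time_s: 5.05
ee_pos: [0.4274, 0.2499, 0.1439]
tcp_rot: [-0.028, 1.0, -0.004, -0.001]
force: [1.6, -10.5, 3.9]
opening: 0.0003
```

Call:
{"method": "arm_command", "body": {
  "plan": [
    [[0, 0.15, 0], 0],
    [[0, 0.3, 0], 0],
    [[0, 0.3, 0], 0]
  ]
}}

```text
time_s: 5.35
ee_pos: [0.4274, 0.2499, 0.1439]
tcp_rot: [-0.028, 1.0, -0.007, -0.002]
force: [1.2, -12.9, 6.0]
opening: 0.0003
```

Force jumped to 10-13 N with no further travel, so the bolt is at its stop. I'll back off and go round in front of the lip.

Call:
{"method": "arm_command", "body": {
  "plan": [
    [[0, -0.5, 0], 0],
    [[0, -1.2, 0], 0],
    [[1.0, -1.5, 0], 0],
    [[2.5, -1.5, 0], 0],
    [[4, -2, 0], 0],
    [[5, -3, 0], 0],
    [[5, -5, 0.5], 0],
    [[5, -8, 1.5], 0],
    [[5, -11, 2.5], 0],
    [[5, -14, 3], 0]
  ]
}}

```text
time_s: 6.35
ee_pos: [0.3838, 0.1058, 0.1152]
tcp_rot: [-0.029, 1.0, -0.007, -0.002]
force: [1.3, -0.0, -0.2]
opening: 0.0007
```

```bash
python3 go.py -.047 0 .112
python3 - <<'E'
from rig import viewer; import cv2, numpy as np
a=viewer.capture("side")["color"][130:280,240:390,::-1]; b=viewer.capture("top")["color"][120:270,150:300,::-1]
cv2.imwrite("pics/p3.png",cv2.resize(np.hstack([a,b]),None,fx=2.6,fy=2.6,interpolation=cv2.INTER_CUBIC))
E
```

```text
t 6.35 tcp [0.3838 0.1058 0.1152] F [ 1.3 -0.  -0.2] open 0.0007 q [ 0.22 -0.16  2.29 -0.01  1.02 -1.4 ]
hood [-0.0788  0.0367  0.1152] turn(tool z) 0.005
shift cm [-3.17 -3.68  0.35]
```

View pics/p3.png

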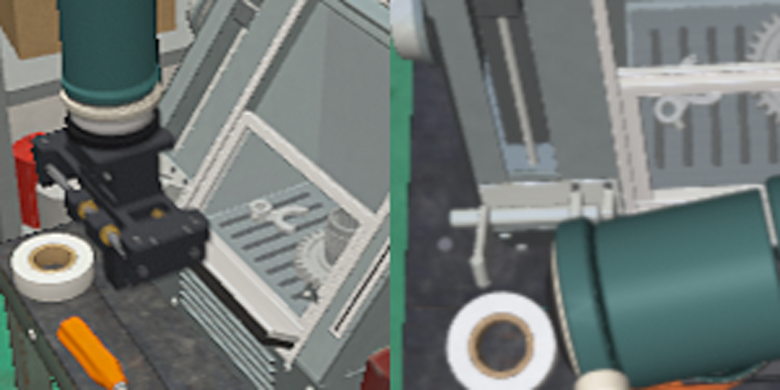

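The picture shows the bolt rod shifted left by about 20 px (≈36 mm) and the gripper in front of the sash, clear of the tape. Now I'll approach the strip's edge.

Call:
{"method": "arm_command", "body": {
  "plan": [
    [[-0.3, -1.5, 0.1], 0],
    [[-0.8, -3, 0.2], 0],
    [[-1.3, -3.7, 0.3], 0],
    [[-1.8, -3.7, 0.3], 0],
    [[-2.3, -3.7, 0.3], 0],
    [[-2.8, -3.7, 0.3], 0],
    [[-2.8, -3.7, 0.3], 0]
  ]
}}

```text
time_s: 7.15
ee_pos: [0.4142, 0.0695, 0.1125]
tcp_rot: [-0.027, 1.0, -0.007, -0.002]
force: [0.0, 0.3, -0.3]
opening: 0.0006
```

Call:
{"method": "arm_command", "body": {
  "plan": [
    [[-0.2, 0, 0], 0],
    [[-0.4, 0, 0], 0],
    [[-0.5, 0, 0], 0],
    [[-0.5, 0, 0], 0]
  ]
}}

```text
time_s: 7.55
ee_pos: [0.4193, 0.0698, 0.1125]
tcp_rot: [-0.027, 1.0, -0.007, -0.002]
force: [0.1, -0.6, 0.4]
opening: 0.0004
```

```bash
python3 go.py
```

```text
t 7.55 tcp [0.4193 0.0698 0.1125] F [ 0.1 -0.6  0.4] open 0.0004 q [ 0.12 -0.09  2.24 -0.02  1.   -1.5 ]
hood [-0.0453 -0.0011  0.1125] turn(tool z) 0.001
```

Call:
{"method": "arm_command", "body": {
  "plan": [
    [[-0.2, 0, 0], 0],
    [[-0.4, 0, 0], 0],
    [[-0.5, 0, 0], 0],
    [[-0.5, 0, 0], 0]
  ]
}}

```text
time_s: 7.95
ee_pos: [0.4245, 0.07, 0.1125]
tcp_rot: [-0.027, 1.0, -0.007, -0.002]
force: [-1.0, -0.5, -1.1]
opening: 0.0005
```

Call:
{"method": "arm_command", "body": {
  "plan": [
    [[-0.2, 0, 0], 0],
    [[-0.4, 0, -0.2], 0],
    [[-0.6, 0, -0.5], 0],
    [[-0.8, 0, -0.8], 0],
    [[-1.0, 0, -1.0], 0]
  ]
}}

```text
time_s: 8.45
ee_pos: [0.4328, 0.0705, 0.1221]
tcp_rot: [-0.027, 1.0, -0.007, -0.004]
force: [-8.7, -0.4, 2.9]
opening: 0.0004
```

```bash
python3 go.py
```

```text
t 8.45 tcp [0.4328 0.0705 0.1221] F [-8.7 -0.4  2.9] open 0.0004 q [ 0.12 -0.08  2.2  -0.02  1.03 -1.5 ]
hood [-0.0317 -0.0011  0.1221] turn(tool z) 0.001
```

Contact: about 9 N is pushing back and the finger is moving, so the sash is rising. I'll continue along the slope.

Call:
{"method": "arm_command", "body": {
  "plan": [
    [[-0.3, 0, -0.4], 0],
    [[-0.6, 0, -0.8], 0],
    [[-0.9, 0, -1.2], 0],
    [[-1.2, 0, -1.6], 0],
    [[-1.5, 0, -2.0], 0],
    [[-1.8, 0, -2.4], 0]
  ]
}}

```text
time_s: 9.05
ee_pos: [0.4494, 0.0715, 0.1458]
tcp_rot: [-0.027, 1.0, -0.008, -0.007]
force: [-9.0, -1.5, 2.5]
opening: 0.0004
```

```bash
python3 go.py
python3 - <<'E'
from rig import viewer; import cv2, numpy as np
a=viewer.capture("side")["color"][130:280,270:420,::-1]; b=viewer.capture("top")["color"][90:240,250:400,::-1]
cv2.imwrite("pics/p4.png",cv2.resize(np.hstack([a,b]),None,fx=2.6,fy=2.6,interpolation=cv2.INTER_CUBIC))
E
```

```text
t 9.05 tcp [0.4494 0.0715 0.1458] F [-9.  -1.5  2.5] open 0.0004 q [ 0.11 -0.07  2.15 -0.02  1.08 -1.5 ]
hood [-0.0151 -0.001   0.1458] turn(tool z) 0.001
```

View pics/p4.png

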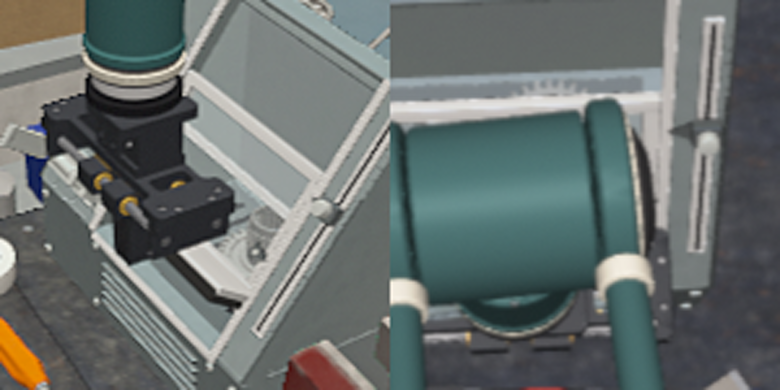

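The side view shows the sash raised, with the pointer near (258,255) and the mark at (320,208). That is about 0.046 m of 0.103, in agreement with the finger estimate of 0.047. I'll push 4.6 cm more and check.

Call:
{"method": "arm_command", "body": {
  "plan": [
    [[-0.3, 0, -0.4], 0],
    [[-0.6, 0, -0.8], 0],
    [[-0.9, 0, -1.2], 0],
    [[-1.2, 0, -1.6], 0],
    [[-1.5, 0, -2.0], 0],
    [[-1.8, 0, -2.4], 0],
    [[-2.1, 0, -2.8], 0],
    [[-2.4, 0, -3.3], 0],
    [[-2.6, 0, -3.7], 0],
    [[-2.6, 0, -3.7], 0]
  ]
}}

```text
time_s: 10.15
ee_pos: [0.4762, 0.0731, 0.1843]
tcp_rot: [-0.027, 1.0, -0.008, -0.007]
force: [-6.8, -2.3, 3.8]
opening: 0.0006
```

```bash
python3 go.py
python3 - <<'E'
from rig import viewer; import cv2, numpy as np
a=viewer.capture("side")["color"][170:270,330:430,::-1]
cv2.imwrite("pics/p5.png",cv2.resize(a,None,fx=6,fy=6,interpolation=cv2.INTER_CUBIC))
E
```

```text
t 10.15 tcp [0.4762 0.0731 0.1843] F [-6.8 -2.3  3.8] open 0.0006 q [ 0.11 -0.05  2.06 -0.02  1.15 -1.51]
hood [ 0.0118 -0.0008  0.1843] turn(tool z) 0.002
```

View pics/p5.png

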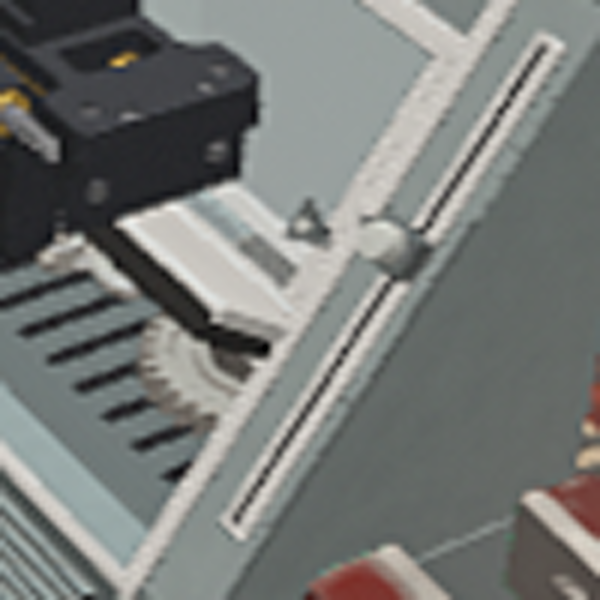

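Pointer tip at about (328,240) in the crop, mark point at about (355,228) beside the knob, and the lip's outer right corner at about (212,322).

Run:
```python
from go import *
c=lambda p:((proj('side',w(POSE,p))[0]-[330,170])*6).round(0)
for s in (.08,.085,.09,.095,.10,.103,.106): print(s,'ptr',c(sl(.003,-.0965,.05+s)),'lipcorner',c(sl(.04,-.1,.02+s)),'marklevel',c(sl(.003,-.1027,.05+s)))
```

```text
0.08 ptr [312. 270.] lipcorner [201. 328.] marklevel [323. 280.]
0.085 ptr [320. 258.] lipcorner [209. 315.] marklevel [331. 267.]
0.09 ptr [328. 246.] lipcorner [217. 302.] marklevel [340. 255.]
0.095 ptr [336. 233.] lipcorner [225. 290.] marklevel [348. 242.]
0.1 ptr [345. 220.] lipcorner [233. 277.] marklevel [356. 230.]
0.103 ptr [349. 213.] lipcorner [238. 269.] marklevel [361. 222.]
0.106 ptr [354. 205.] lipcorner [243. 262.] marklevel [366. 215.]
```

Call:
{"method": "arm_command", "body": {
  "plan": [
    [[-0.2, 0, -0.2], 0],
    [[-0.35, 0, -0.45], 0],
    [[-0.5, 0, -0.6], 0],
    [[-0.5, 0, -0.6], 0]
  ]
}}

```text
time_s: 10.6
ee_pos: [0.4808, 0.0733, 0.1908]
tcp_rot: [-0.027, 1.0, -0.008, -0.007]
force: [-7.5, -0.4, 2.9]
opening: 0.0007
```

```bash
python3 go.py
```

```text
t 10.6 tcp [0.4808 0.0733 0.1908] F [-7.5 -0.4  2.9] open 0.0007 q [ 0.11 -0.05  2.04 -0.02  1.17 -1.51]
hood [ 0.0163 -0.0009  0.1908] turn(tool z) 0.002
```

Estimated at 0.101-0.102. I'll withdraw and clear the view.

Call:
{"method": "arm_command", "body": {
  "plan": [
    [[0.5, 0, 0], 0],
    [[1.5, 0, 0], 0],
    [[3, 0, 0], 0],
    [[5, 0, -1], 0],
    [[7, 1, -2], 0],
    [[8, 4, -3], 0],
    [[8, 8, -4], 0],
    [[8, 12, -5], 0],
    [[8, 16, -5], 0],
    [[8, 19, -5], 0]
  ]
}}

```text
time_s: 11.6
ee_pos: [0.3917, 0.2622, 0.2405]
tcp_rot: [-0.028, 1.0, -0.007, -0.005]
force: [0.2, -0.7, -0.2]
opening: 0.0007
```

```bash
python3 go.py
python3 - <<'E'
from rig import viewer; import cv2, numpy as np
a=viewer.capture("side")["color"][170:250,340:420,::-1]; b=viewer.capture("top")["color"][90:170,310:390,::-1]
cv2.imwrite("pics/p6.png",cv2.resize(np.hstack([a,b]),None,fx=5,fy=5,interpolation=cv2.INTER_CUBIC))
cv2.imwrite("pics/full.png",viewer.capture("top")["color"][:,:,::-1])
E
```

```text
t 11.6 tcp [0.3917 0.2622 0.2405] F [ 0.2 -0.7 -0.2] open 0.0007 q [ 0.54 -0.12  2.01 -0.01  1.27 -1.08]
hood [-0.0626  0.1925  0.2405] turn(tool z) 0.003
```

View pics/p6.png

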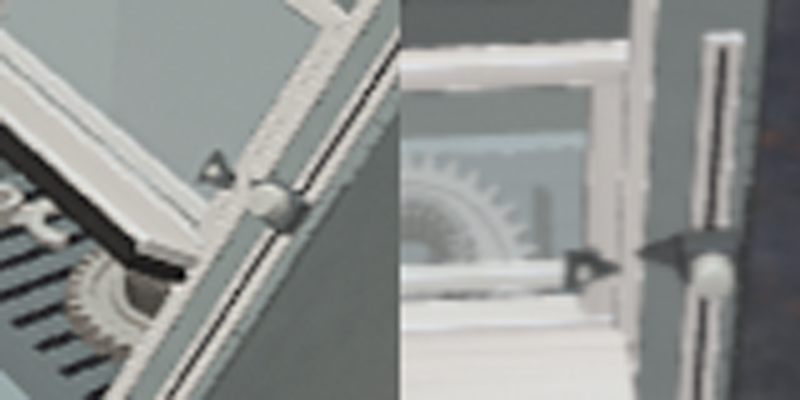

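Top half: pointer tip at about (618,268), mark tip at about (640,250), so the pointer is slightly low. I'll quantify that and enlarge the side view.

Run:
```python
from go import *
from rig import viewer
for nm,z in (('ptr',(310+(618-400)/5,90+268/5)),('mark',(310+(640-400)/5,90+250/5))):
    for out in (0,.003,.006,.01,.015):
        r=least_squares(lambda a:proj('top',w(POSE,sl(out,a[0],a[1])))[0]-z,[-.1,.1]).x
        print(nm,out,r.round(4),((proj('side',w(POSE,sl(out,*r)))[0]-[370,190])*15).round(0))
a=viewer.capture("side")["color"][190:230,370:410,::-1]; b=viewer.capture("top")["color"][125:165,340:380,::-1]
cv2.imwrite("pics/p7.png",cv2.resize(np.hstack([a,b]),None,fx=10,fy=10,interpolation=cv2.INTER_CUBIC))
```

```text
ptr 0 [-0.0956  0.1437] [245. 292.]
ptr 0.003 [-0.0952  0.1463] [241. 269.]
ptr 0.006 [-0.0948  0.1489] [236. 246.]
ptr 0.01 [-0.0943  0.1525] [230. 215.]
ptr 0.015 [-0.0937  0.1569] [222. 176.]
mark 0 [-0.1025  0.1511] [307. 272.]
mark 0.003 [-0.1021  0.1537] [302. 249.]
mark 0.006 [-0.1017  0.1563] [297. 226.]
mark 0.01 [-0.1012  0.1598] [291. 194.]
mark 0.015 [-0.1005  0.1642] [283. 155.]
```

View pics/p7.png

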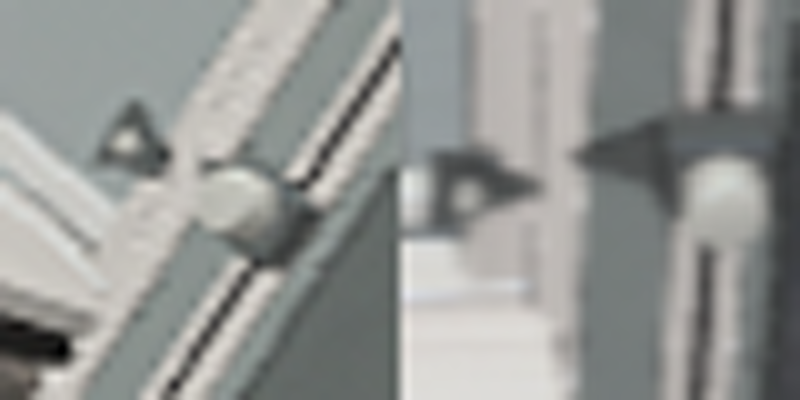

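Side half: pointer tip (172,160), mark tip (200,163). Top half: pointer tip (545,187), mark tip (572,155). The top view says the pointer is about 6.6 mm low and the side view about 3 mm, so I'll raise it about 5 mm. The last contact was at hood x = 0.0163, so I want 0.0192.

```bash
python3 go.py -.06 -.001 .193
```

```text
t 11.85 tcp [0.3913 0.2591 0.2392] F [0.  0.  0.4] open 0.0004 q [ 0.54 -0.12  2.01 -0.01  1.27 -1.09]
hood [-0.0632  0.1895  0.2392] turn(tool z) 0.002
shift cm [ -0.35 -18.97   4.93]
```

Call:
{"method": "arm_command", "body": {
  "plan": [
    [[0, -3, 0], 0],
    [[0, -7, 0.5], 0],
    [[0, -11, 1.5], 0],
    [[0, -15, 3], 0],
    [[-0.3, -18, 4], 0],
    [[-0.3, -19, 4.7], 0],
    [[-0.3, -19, 4.7], 0]
  ]
}}

```text
time_s: 12.55
ee_pos: [0.4033, 0.067, 0.1945]
tcp_rot: [-0.025, 1.0, -0.008, -0.008]
force: [-0.2, 0.8, 0.2]
opening: 0.0004
```

```bash
python3 go.py .012 -.001 .192
```

```text
t 12.55 tcp [0.4033 0.067  0.1945] F [-0.2  0.8  0.2] open 0.0004 q [ 0.12 -0.21  2.18 -0.02  1.2  -1.5 ]
hood [-0.0614 -0.003   0.1945] turn(tool z) -0.002
shift cm [-7.34  0.23  0.13]
```

Call:
{"method": "arm_command", "body": {
  "plan": [
    [[-1.5, 0.1, 0.1], 0],
    [[-3, 0.2, 0.1], 0],
    [[-4.5, 0.2, 0.1], 0],
    [[-6, 0.2, 0.1], 0],
    [[-7, 0.2, 0.1], 0],
    [[-7.3, 0.2, 0.1], 0],
    [[-7.3, 0.2, 0.1], 0]
  ]
}}

```text
time_s: 13.25
ee_pos: [0.4762, 0.0731, 0.1924]
tcp_rot: [-0.025, 1.0, -0.008, -0.008]
force: [-1.0, 0.6, 0.0]
opening: 0.0005
```

```bash
python3 go.py .0192 -.001 .195
```

```text
t 13.25 tcp [0.4762 0.0731 0.1924] F [-1.   0.6  0. ] open 0.0005 q [ 0.11 -0.06  2.05 -0.02  1.17 -1.5 ]
hood [ 0.0117 -0.0008  0.1924] turn(tool z) -0.002
shift cm [-0.74 -0.02 -0.27]
```

Call:
{"method": "arm_command", "body": {
  "plan": [
    [[-0.3, 0, 0], 0],
    [[-0.5, 0, -0.05], 0],
    [[-0.65, 0, -0.2], 0],
    [[-0.78, 0, -0.35], 0],
    [[-0.78, 0, -0.35], 0]
  ]
}}

```text
time_s: 13.75
ee_pos: [0.4826, 0.0736, 0.1954]
tcp_rot: [-0.025, 1.0, -0.008, -0.009]
force: [-4.4, 0.7, 0.6]
opening: 0.0003
```

```bash
python3 go.py .0192 -.001 .195
```

```text
t 13.75 tcp [0.4826 0.0736 0.1954] F [-4.4  0.7  0.6] open 0.0003 q [ 0.11 -0.05  2.03 -0.02  1.18 -1.5 ]
hood [ 0.0182 -0.0006  0.1954] turn(tool z) -0.002
shift cm [-0.1  -0.04  0.04]
```

Call:
{"method": "arm_command", "body": {
  "plan": [
    [[-0.1, 0, -0.05], 0],
    [[-0.18, 0, -0.15], 0],
    [[-0.18, 0, -0.15], 0]
  ]
}}

```text
time_s: 14.05
ee_pos: [0.4835, 0.0737, 0.1967]
tcp_rot: [-0.025, 1.0, -0.008, -0.01]
force: [-5.8, 0.7, 1.0]
opening: 0.0001
```

```bash
python3 go.py .0192 -.001 .195
```

```text
t 14.05 tcp [0.4835 0.0737 0.1967] F [-5.8  0.7  1. ] open 0.0001 q [ 0.11 -0.04  2.02 -0.02  1.18 -1.5 ]
hood [ 0.0191 -0.0006  0.1967] turn(tool z) -0.002
shift cm [-0.02 -0.04  0.17]
```

Reached. I'll withdraw as before and take the last look.

Call:
{"method": "arm_command", "body": {
  "plan": [
    [[0.5, 0, 0], 0],
    [[1.5, 0, 0], 0],
    [[3, 0, 0], 0],
    [[5, 0, -1], 0],
    [[7, 1, -2], 0],
    [[8, 4, -3], 0],
    [[8, 8, -4], 0],
    [[8, 12, -5], 0],
    [[8, 16, -5], 0],
    [[8, 19, -5], 0]
  ]
}}

```text
time_s: 15.05
ee_pos: [0.3952, 0.2626, 0.2468]
tcp_rot: [-0.026, 1.0, -0.007, -0.009]
force: [0.1, -0.5, 0.3]
opening: 0.0007
```

```bash
python3 go.py
python3 - <<'E'
from rig import viewer; import cv2, numpy as np
a=viewer.capture("side")["color"]; t=viewer.capture("top")["color"]
f=lambda i,y,x,h,wd,k: cv2.resize(i[y:y+h,x:x+wd,::-1],None,fx=k,fy=k,interpolation=cv2.INTER_CUBIC)
top=np.hstack([f(a,190,370,40,40,10),f(t,125,340,40,40,10)])
bot=f(t,180,150,100,400,2)
cv2.imwrite("pics/p8.png",np.vstack([top,bot]))
E
```

```text
t 15.05 tcp [0.3952 0.2626 0.2468] F [ 0.1 -0.5  0.3] open 0.0007 q [ 0.54 -0.11  1.99 -0.    1.28 -1.08]
hood [-0.0591  0.1927  0.2468] turn(tool z) -0.001
```

View pics/p8.png

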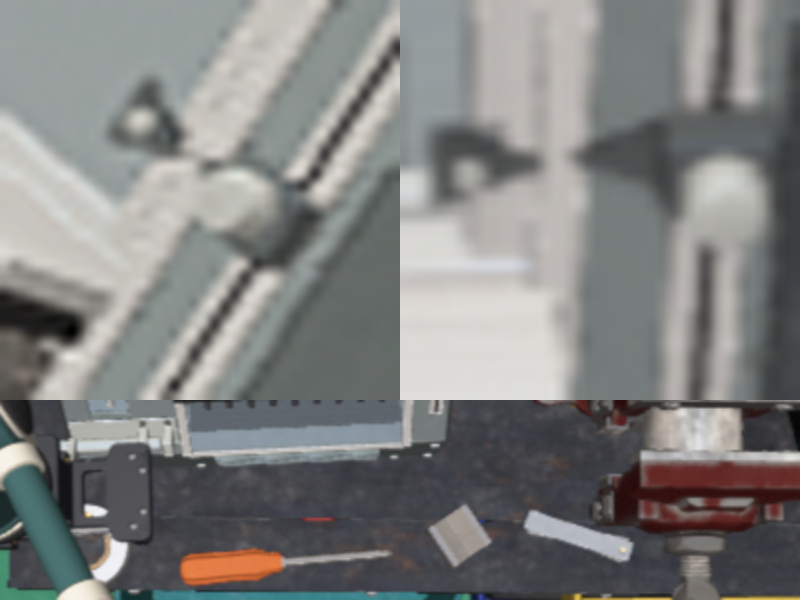

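The top view has the pointer tip at (543,160) and the mark at (572,155), which is about 1 mm low. In the side view the two tips line up along the cabinet's width. The screwdriver, vee block and feeler gauge lie where they were, and the arm is clear. I'll hand it in.

```bash
python3 -c "
from rig import manip
print(manip.state()['dq'].round(3)); print(manip.close_job())"
```

```text
[-0.051 -0.017  0.03  -0.042  0.027 -0.047]
the job is handed in; nothing more can be done
None
```

The bolt is drawn fully left, and the sash stands about 1 mm below the mark, inside the 6 mm allowed. I handed the job in at about 15 s of the 51 s limit; it reports no verdict.

- **Bolt:** I pushed the tab left with the shut fingertips until it hit its stop: about 10–13 N and no further movement. The top picture showed about 36 mm of travel.
- **Sash:** I pushed it up at the lower outer edge of the rubber strip, with roughly 6–9 N of push and nothing pinched. The first push stopped short of the mark. The two cameras disagreed on how far (top about 6.6 mm, side about 3 mm), so I raised it about 5 mm more.
- **Last checks:** The final top picture puts the pointer about 1 mm below the mark, and the side picture agrees. The sash did not move noticeably when I withdrew, and the arm was clear of everything. The mark, screwdriver, vee block and feeler gauge looked unmoved. The arm half-hid the tape, but I never reached near it.
- **Arm not quite still:** It still had a slight residual motion, about 0.05 rad/s, when I handed in. It was in free space.

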